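Lock a sliding stop with a spring channel nut

ROBOT

A 6-joint arm with a two-finger parallel gripper is mounted at the origin on a cart in front of the work surface, level with it; the furniture and walls round the work are solid. World frame = base frame: x ahead of the robot, y to its left, z up, the work surface at z = 0. Lengths are in m, angles in rad, forces in N, time in s.
With the tool pointing down it reaches from about 0.3 to 0.875 m from the base axis. Payload 6.4 kg.
Tool frame: the origin (TCP) lies where the fingers leave the gripper's body, on its centre line; the fingertips stand 73 mm ahead of it and the grasp point (between the pads) lies 54 mm ahead of it; z points along the fingers, y is the line along which they close (so a half turn about z gives the same grasp; the last joint's range is limited). The gripper opens to 85 mm and grips with 20 to 120 N. Pads are 22 mm wide; open, the fingers measure 114 mm over their backs; the gripper's body (76 mm by 85 mm) begins 54 mm behind the grasp point. The pads swing forward as they close: fully open they stand 13 mm farther back than shut.
Start: joints at [0.989, 0.181, 1.607, -0, 1.354, -0.206], TCP at [0.211, 0.535, 0.304] pointing down, gripper open.
Joint ranges: [-2.99, 2.99], [-0.89, 2.07], [0.3, 2.58], [-1.14, 4.28], [0, 2.63], [-3.12, 3.12]. Speed limits (rad/s): [2.57, 2.57, 3.01, 3.14, 3.14, 3.14].

INTERFACE

Orientations are given as a unit quaternion [w, x, y, z].
In Python, from bench import ctrl gives the robot as it stands.
- The arm moves only by the tool carry_out, never from a script. Its argument "steps" is one flat list of numbers, 7 for each row, row after row: the shift along the tool's x, y, z in m, then the turn, a rotation vector about the tool's x, y, z in rad, then the opening, from 0 (shut) to 1 (fully open). In form: [dx, dy, dz, wx, wy, wz, claw, dx, dy, dz, wx, wy, wz, claw, ...]. A call has 1 to 20 rows; each row is the pose to reach, as a shift and turn from the pose commanded when the call began, along the tool's axes at that moment; what a row does not reach only later rows make up. A row lasts 1/10 s, in which the tool goes at most 50 mm and 8.59 degrees, less where a joint would pass 70% of its speed; a pose out of reach is approached as far as the arm can. A call with a gripper value outside its range is refused whole. The fingers move at their own pace and stop on an object; the grip force is fixed at half the most. Time passes only in rows, so rows that repeat a pose let the fingers close. It gives the time, the measured TCP pose, the force, the opening and the grip force at its end, in the units of the state.
- ctrl.get_obs(): the state, without advancing time (a new reading comes with each control period).
- ctrl.camera(name): name is "scene" or "top"; returns the picture (384x512x3 uint8, red, green, blue); there is no depth.
- ctrl.camera_params(name): a dict with "vertical_fov" (degrees; the focal length in pixels is half the picture's height over the tangent of half this angle, whatever the lens; pixels are square), "cx", "cy" (the principal point, pixels), "cam_to_world" (4x4, takes a point from camera to world coordinates). Camera axes: x right, y down, z forward; pixel columns grow to the right and rows downward; lengths in m; the calibration is good to about 2 mm. A picture is of the moment at which its call begins. camera_params takes no time and is no camera call.
- ctrl.hand_in(): hands the job in; it is judged then, once.
The state is a dict: "time_s": time; "q": joint angles; "dq": joint speeds; "joint_efforts": joint torques, N m; "eef_pos": TCP position; "eef_rot": TCP orientation; "wrist_force": force on the tool from outside, world axes, zero at the start; "torque": the same for the moment, N m; "opening": opening from 0.0 (shut) to 1.0 (fully open); "grasp_force": force on a finger pad.
Only numpy, scipy, OpenCV 4.12 (cv2) and the standard library are available. Lean on these libraries where they do the work, as an engineer would, in place of code of your own. Each camera call takes 0.05 s, during which the arm holds its last target. There are 200 camera calls.

TASK

Push the sliding angle bracket along the strut channel until it holds the steel spacer snugly against the fixed end stop. Then take the spring channel nut by its thumb tab, lower it lengthwise through the bracket's window into the channel, press it down against its spring, twist it a quarter turn until its bar lies square across the channel and let it rise so that its grooves catch the channel lips; let go of it standing upright like that. Leave the things standing around where they are.

Things in the scene. Friction and masses are not known exactly. Their poses are not given: they have to be found in the camera images.
- channel: Fixed steel strut channel lying on the worktop, 320 mm long (plus a 40 mm foot at each end), 66 wide, 41 high. Origin: centre of underside; x along it towards the end stop, z up. Its top is open in a mouth 24 mm wide (y -12 to 12) between lips whose 3 mm thick edges are turned down to z = 33 mm; inside it is 60 mm wide, floor at z = 3 mm.
- end_stop (a point): Middle of the face of the fixed dark end stop, a block across the channel's top: channel x = 140 mm, z = 57 mm. The block reaches from z = 41 to 73 mm, 66 wide, and the face looks to the channel's -x, towards spacer and bracket.
- bracket (a joint): Position (m) of the aluminium angle bracket sliding on the channel = channel x of its front face, which meets the spacer; grows towards the end stop, range 0 to 0.135; 0.12 when the spacer is held. Its upright is 10 mm thick (along x), 66 wide, top at channel z = 91 mm; behind it a foot plate 66 wide, 4 thick (top at z = 45 mm) reaches 105 mm back. About 2 N of friction; stays where left.
- bracket_window (a point): Centre of the rectangular window in the bracket's foot plate, at the plate's top (channel z = 45 mm), 75 mm behind the bracket's front face, 65 mm behind the back of its upright. The window is 58 mm long along the channel and 25 mm wide, right above the channel's mouth. Moves with the bracket; axes parallel to the channel's.
- spacer: Loose plain steel spacer block, 20 x 50 x 16 mm, lying across the top of the channel (its underside at channel z = 41 mm) between bracket and end stop. Origin: centre of its underside; its x (20 mm) runs along the channel.
- nut: Loose spring channel nut, 100 mm tall, about 80 g, standing on the worktop on its spring foot (34 x 18 x 3 mm; spring 0.35 N per mm, gives 18 mm). Origin: centre of the foot's underside, spring relaxed (standing, it sags 2 mm); z up its axis, x along its bar. Steel bar 48 mm long (x), 19 wide (y), z = 29 to 41 mm; two grooves, 4 deep, cross its top from 8.5 to 19 mm either side of the axis.
- nut_tab (a point): Centre of the nut's grey flat thumb tab, 81.5 mm above the nut's origin, axes as the nut's. The tab is 12 mm thick (nut y), 28 mm wide (nut x), from z = 63 to 100 mm of the nut: pinch it across the 12 mm. A round neck of 16 mm diameter joins it to the bar.
- nut_bar (a point): Groove floors of the nut's bar, on its axis 37 mm above the nut's origin. Set in the mouth unpressed, it is at channel z about 38 mm and the bar cannot turn. Pressed to channel z 23 to 28 mm the bar clears the lips and turns either way. With the bar across the channel and the lips' edges in the grooves the spring holds it at z = 33 mm; with the edges not in the grooves it stays at 29 mm or less.
- swab_tub: Bystander: clear tub of cotton swabs, 68 mm across, 86 high, standing on the worktop. Origin: centre of its underside.
- resistor: Bystander: black resistor block with two binding posts, 46 x 66 x 48 mm. Origin: centre of its underside.
- clip: Bystander: black binder clip, 36 x 32 x 56 mm. Origin: centre of its underside.

How it is judged:
By the outcome, as a careful person would: the job done as asked, in the order asked, and still so for the second after the job is handed in, with the robot touching nothing.
It also fails if it takes over 70 s, if anything falls off the work surface, if the arm or the gripper's body presses on something with over 40 N, if the wrist force passes 120 N, or if a joint passes its speed limit or range.

## Working session

There is one attempt and no reset: what is moved stays moved. The work goes in short steps, Python scripts to look and compute and a tool call to move; the robot and the scene stay as the last step left them, time stands still between calls to the robot, and variables do not carry over. Pictures are saved under pics/ and viewed, at most 10 in all, crops included, and the job is handed in when it is done.

Besides the shell and the picture viewer there is one more tool, called after ">>>" as a command line: name --argument value ..., lists and objects as JSON in quotes. carry_out: Moves the arm, as the interface text tells. Its arguments: {"type":"object","properties":{"steps":{"type":"array"}},"required":["steps"]}

```bash
mkdir -p pics; ls
python3 - <<'E'
from bench import ctrl
import cv2,numpy as np
for n in("scene","top"):
    cv2.imwrite(f"pics/{n}0.png",ctrl.camera(n)[:,:,::-1]); p=ctrl.camera_params(n); print(n,p)
o=ctrl.get_obs();print(o["time_s"],o["eef_pos"],o["eef_rot"],o["opening"])
E
```

```text
pics
scene {'vertical_fov': 52.57852882591401, 'cx': 252.62357181739355, 'cy': 196.47639757784134, 'cam_to_world': array([[-0.89628102, -0.35721087,  0.26283214,  0.25778583],
       [-0.44310715,  0.6967912 , -0.5640373 ,  0.51000236],
       [ 0.01834113, -0.62199873, -0.78280341,  0.88694569],
       [ 0.        ,  0.        ,  0.        ,  1.        ]])}
top {'vertical_fov': 52.96161736354246, 'cx': 254.64872561410652, 'cy': 185.51305476235117, 'cam_to_world': array([[ 0.01163941, -0.98690497,  0.16088228,  0.38479347],
       [-0.99993152, -0.01129268,  0.00306941, -0.05368986],
       [-0.00121242, -0.16090699, -0.98696883,  1.09832889],
       [ 0.        ,  0.        ,  0.        ,  1.        ]])}
0.1 [0.21078143 0.53456669 0.30304822] [-3.20713324e-04  1.86777849e-01  9.82401845e-01 -7.39093263e-04] 0.9984028992388715
```

View pics/scene0.png

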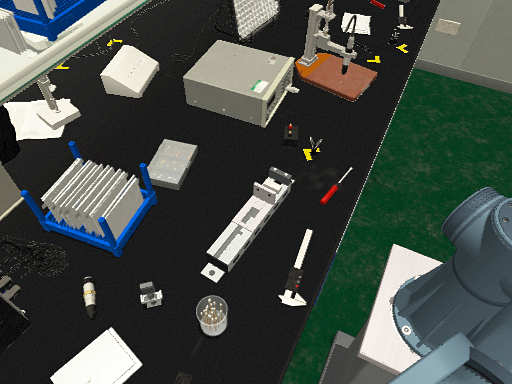

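View pics/top0.png

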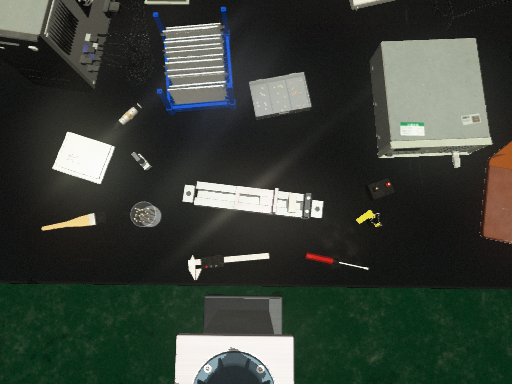

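The channel spans top (185,190)–(322,210). I need enlarged crops of it and of the nut candidates.

Run:
```python
import cv2,numpy as np
s=cv2.imread("pics/scene0.png");t=cv2.imread("pics/top0.png")
c=lambda im,x,y,w,h,k:cv2.resize(im[y:y+h,x:x+w],None,fx=k,fy=k,interpolation=cv2.INTER_CUBIC)
a=c(t,175,165,160,60,5); b=c(t,105,95,60,80,4); d=c(s,75,265,100,60,4)
out=np.zeros((600,800,3),np.uint8); out[:300,:800]=a
b=c(t,105,95,50,75,4); out[300:600,:200]=b; out[300:300+240,200:600]=d; e=c(t,360,170,50,60,4); out[300:540,600:800]=e
cv2.imwrite("pics/c1.png",out)
f=c(s,195,160,110,125,5)[:600]
cv2.imwrite("pics/c2.png",c(s,195,160,110,125,4.8))
```

```text
(no output)
```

View pics/c1.png

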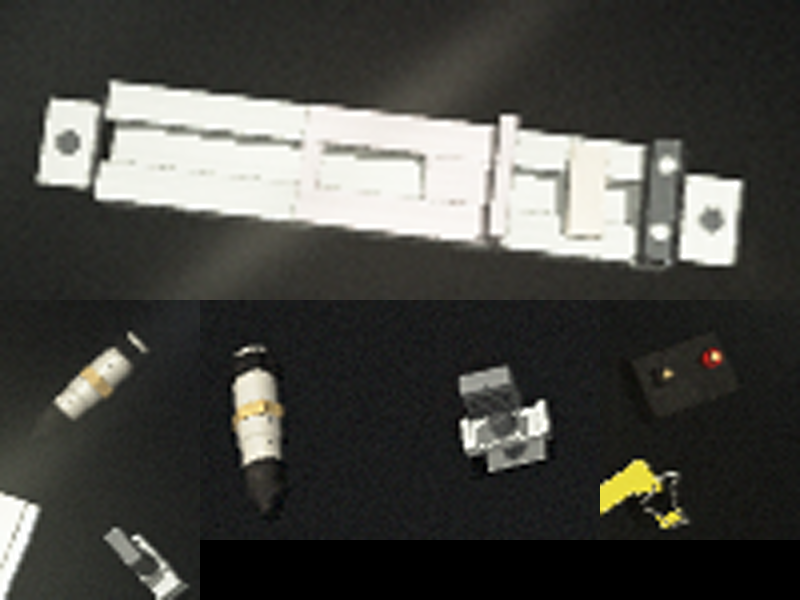

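View pics/c2.png

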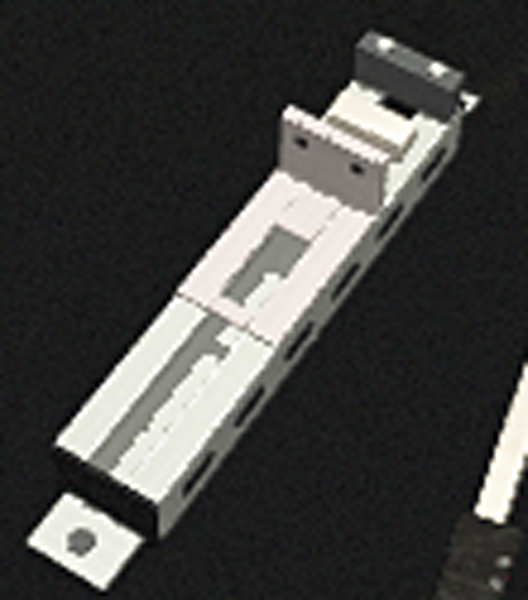

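The nut is at about top (145,163) / scene (150,294): grey tab, bright bar. I'll zoom in on it for the pose.

Run:
```python
import cv2,numpy as np
s=cv2.imread("pics/scene0.png");t=cv2.imread("pics/top0.png")
c=lambda im,x,y,w,h,k:cv2.resize(im[y:y+h,x:x+w],None,fx=k,fy=k,interpolation=cv2.INTER_CUBIC)
cv2.imwrite("pics/c3.png",np.hstack([c(t,125,145,32,32,12.5),c(s,134,278,32,32,12.5)]))
```

```text
(no output)
```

View pics/c3.png

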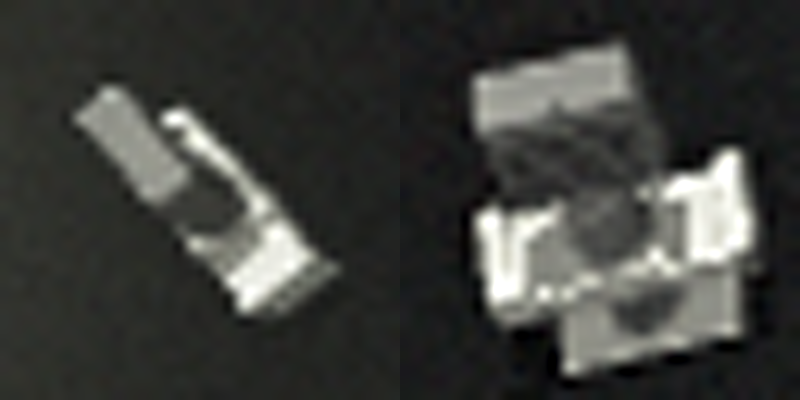

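```bash
cat > h.py <<'E'
import numpy as np
from scipy.optimize import least_squares
from bench import ctrl
P={n:ctrl.camera_params(n) for n in("scene","top")}
def proj(n,w):
    p=P[n];M=np.linalg.inv(p["cam_to_world"]);c=M[:3,:3]@w+M[:3,3];f=192/np.tan(np.radians(p["vertical_fov"]/2))
    return np.array([f*c[0]/c[2]+p["cx"],f*c[1]/c[2]+p["cy"]])
def W(pose,l):
    x,y,a=pose;c,s=np.cos(a),np.sin(a);l=np.array(l)/1000
    return np.array([x+c*l[0]-s*l[1],y+s*l[0]+c*l[1],l[2]])
def px(u,v,k,ox,oy): return np.array([(u+.5)/k-.5+ox,(v+.5)/k-.5+oy])
def fit(pts,p0): # pts:(cam,fn(par)->world,pixel)
    r=least_squares(lambda q:np.concatenate([proj(n,f(q))-z for n,f,z in pts]),p0,loss="soft_l1",x_scale=[.01]*len(p0))
    return r.x,r.fun.reshape(-1,2)
E
cat > m1.py <<'E'
from h import *
T=lambda u,v:px(u,v,5,175,165); S=lambda u,v:px(u,v,4.8,195,160)
pts=[]
def add(n,l,z,b=0): pts.append((n,lambda q,l=l,b=b:W(q[:3],[l[0]+b*q[3]*1000,l[1],l[2]]),z))
add("top",(-160,33,41),T(110,82));add("top",(-160,-33,41),T(97,198))
add("top",(140,33,73),T(652,140));add("top",(140,-33,73),T(642,262))
add("scene",(-160,33,41),S(57,445));add("scene",(-160,-33,41),S(160,505))
add("top",(-105,33,45),T(308,106),1);add("top",(-105,-33,45),T(298,213),1)
add("scene",(-105,33,45),S(178,293),1);add("scene",(-105,-33,45),S(272,345),1)
add("top",(0,33,91),T(518,116),1);add("top",(0,-33,91),T(508,239),1)
add("top",(-10,33,91),T(500,114),1);add("top",(-10,-33,91),T(490,237),1)
q,r=fit(pts,[.4,-.05,-1.6,.06]);print("channel",q,np.degrees(q[2]));print(r.round(1).tolist())
T=lambda u,v:px(u,v,12.5,125,145); S=lambda u,v:px(u-400,v,12.5,134,278)
ns=[("top",(14,6,98),(152,200)),] 
best=None
pts=[]
for n,l,z in [("top",(-14,-6,98),T(75,115)),("top",(-14,6,98),T(112,88)),("top",(14,6,98),T(187,178)),("top",(14,-6,98),T(152,200)),
 ("scene",(-14,6,98),S(630,98)),("scene",(14,6,98),S(475,136) if 0 else S(488,135)),("scene",(-14,-6,98),S(622,42)),("scene",(14,-6,98),S(475,78)),
 ("top",(24,-9.5,39),T(240,308)),("top",(24,9.5,39),T(310,248))]:
    pts.append((n,lambda q,l=l:W(q,l),z))
for a in(-2.4,.8,-.8,2.3):
    q,r=fit(pts,[.5,.2,a]);print("nut",q,np.degrees(q[2]),abs(r).mean())
    if best is None or abs(r).mean()<abs(best).mean(): best=r
print(best.round(1).tolist())
E
python3 m1.py
```

```text
channel [ 0.51757419 -0.04440212 -1.67916528  0.06146121] -96.20908354610786
[[0.1, 0.1], [-0.7, 0.3], [0.4, -0.4], [-0.0, -0.4], [-0.6, -0.7], [-0.3, -0.3], [1.9, 0.0], [0.9, 2.2], [0.6, -1.9], [2.0, -1.3], [-1.5, -0.1], [-2.2, 0.1], [-1.6, -0.1], [-2.4, -0.0]]
nut [ 0.62387603  0.2693337  -2.38210494] -136.4845593658505 3.634730170617891
nut [0.61988821 0.26737837 0.68487204] 39.24027765958659 5.026142618091967
nut [ 0.6238759   0.26933385 -2.38207702] -136.48295954556056 3.634726127951832
nut [0.62387586 0.26933389 3.90111584] 223.5174731161619 3.6347250341072437
[[-0.7, -0.0], [-0.2, -0.8], [0.5, -0.5], [-0.1, 0.7], [-14.1, -1.7], [10.2, -8.0], [-12.8, 7.7], [12.0, 1.4], [0.5, 0.1], [0.1, 0.4]]
```

```bash
sed -i 's/-105,/-115,/g; s/("scene",(-14,6,98),S(630,98)),("scene",(14,6,98),S(475,136) if 0 else S(488,135)),("scene",(-14,-6,98),S(622,42)),("scene",(14,-6,98),S(475,78))/("scene",(14,6,98),S(622,42)),("scene",(-14,6,98),S(475,78)),("scene",(14,-6,98),S(630,98)),("scene",(-14,-6,98),S(488,135))/' m1.py
cat >> m1.py <<'E'
o=ctrl.get_obs();print(o["eef_pos"],o["eef_rot"])
C,_=None,None
E
python3 m1.py
```

```text
channel [ 0.5176474  -0.04439462 -1.67718183  0.06651823] -96.09544054436071
[[0.1, 0.2], [-0.7, 0.4], [0.4, -0.5], [0.0, -0.5], [-0.5, -0.6], [-0.2, -0.2], [0.1, -0.2], [-0.9, 2.0], [-0.5, -0.6], [1.0, 0.0], [0.4, 0.1], [-0.3, 0.2], [0.3, 0.0], [-0.5, 0.2]]
nut [ 0.62278305  0.26884472 -2.40185493] -137.61615048854483 0.4569747831364552
nut [ 0.62278304  0.26884472 -2.4018539 ] -137.61609130352775 0.45697520216166226
nut [ 0.62278305  0.26884472 -2.40185488] -137.61614756151675 0.45697480424465053
nut [0.62278304 0.26884472 3.88133201] 222.38394284511625 0.45697544384230326
[[-0.5, 0.3], [0.0, -0.5], [0.6, -0.0], [-0.1, 1.2], [0.1, -0.4], [-1.1, -0.2], [0.1, -0.1], [-1.6, 0.2], [0.5, 0.6], [0.2, 1.0]]
[0.21078143 0.53456669 0.30304822] [-3.20713324e-04  1.86777849e-01  9.82401845e-01 -7.39093263e-04]
```

```bash
cat >> h.py <<'E'
from scipy.spatial.transform import Rotation as Ro
CH=[.51765,-.0444,-1.67718]; NUT=[.62278,.26884,-2.40185]
def delta(pos,ydeg):
    o=ctrl.get_obs();q=o["eef_rot"];R0=Ro.from_quat([q[1],q[2],q[3],q[0]])
    a=np.radians(ydeg);y=np.array([np.cos(a),np.sin(a),0]);z=np.array([0,0,-1.]);x=np.cross(y,z)
    R1=Ro.from_matrix(np.array([x,y,z]).T)
    d=R0.inv().apply(np.array(pos)-o["eef_pos"]);w=(R0.inv()*R1).as_rotvec()
    print("t",round(o["time_s"],2),"d",d.round(4),"w",w.round(4),"F",np.round(o["wrist_force"],1),"open",round(float(o["opening"]),3),"q6",round(o["q"][5],2))
E
python3 - <<'E'
from h import *
YC=np.degrees(CH[2])+90
p=W(CH,[15,0,0]);p[2]=.26;delta(p,YC)
E
```

```text
t 0.1 d [-0.5019 -0.4403  0.0436] w [-1.6000e-03  7.0000e-04  1.3014e+00] F [-0.1  0.2  0.2] open 0.998 q6 -0.21
```

>>> carry_out --steps '[-0.502, -0.44, 0.044, 0, 0, 1.301, 0, -0.502, -0.44, 0.044, 0, 0, 1.301, 0, -0.502, -0.44, 0.044, 0, 0, 1.301, 0, -0.502, -0.44, 0.044, 0, 0, 1.301, 0, -0.502, -0.44, 0.044, 0, 0, 1.301, 0, -0.502, -0.44, 0.044, 0, 0, 1.301, 0, -0.502, -0.44, 0.044, 0, 0, 1.301, 0, -0.502, -0.44, 0.044, 0, 0, 1.301, 0, -0.502, -0.44, 0.044, 0, 0, 1.301, 0, -0.502, -0.44, 0.044, 0, 0, 1.301, 0, -0.502, -0.44, 0.044, 0, 0, 1.301, 0, -0.502, -0.44, 0.044, 0, 0, 1.301, 0, -0.502, -0.44, 0.044, 0, 0, 1.301, 0, -0.502, -0.44, 0.044, 0, 0, 1.301, 0, -0.502, -0.44, 0.044, 0, 0, 1.301, 0, -0.502, -0.44, 0.044, 0, 0, 1.301, 0, -0.502, -0.44, 0.044, 0, 0, 1.301, 0, -0.502, -0.44, 0.044, 0, 0, 1.301, 0, -0.502, -0.44, 0.044, 0, 0, 1.301, 0, -0.502, -0.44, 0.044, 0, 0, 1.301, 0]'

```text
time_s: 2.1
eef_pos: [0.5164, -0.0579, 0.2601]
eef_rot: [0.0, 0.743, 0.669, 0.0]
wrist_force: [-0.3, -0.4, 0.5]
opening: 0.0
grasp_force: 0.0
```

Run:
```python
from h import *
YC=np.degrees(CH[2])+90
for x in (15,99):
    p=W(CH,[x,0,0]);p[2]=.135;delta(p,YC)
```

```text
t 2.1 d [-0.0014 -0.0003  0.1251] w [0.0004 0.0001 0.0016] F [-0.3 -0.4  0.5] open 0.0 q6 -0.24
t 2.1 d [-0.0854 -0.0004  0.1251] w [0.0004 0.0001 0.0016] F [-0.3 -0.4  0.5] open 0.0 q6 -0.24
```

>>> carry_out --steps '[0, 0, 0.045, 0, 0, 0, 0, 0, 0, 0.09, 0, 0, 0, 0, 0, 0, 0.125, 0, 0, 0, 0, 0, 0, 0.125, 0, 0, 0, 0, -0.01, 0, 0.125, 0, 0, 0, 0, -0.018, 0, 0.125, 0, 0, 0, 0, -0.024, 0, 0.125, 0, 0, 0, 0, -0.03, 0, 0.125, 0, 0, 0, 0, -0.036, 0, 0.125, 0, 0, 0, 0, -0.042, 0, 0.125, 0, 0, 0, 0, -0.048, 0, 0.125, 0, 0, 0, 0, -0.053, 0, 0.125, 0, 0, 0, 0, -0.058, 0, 0.125, 0, 0, 0, 0, -0.063, 0, 0.125, 0, 0, 0, 0, -0.067, 0, 0.125, 0, 0, 0, 0, -0.071, 0, 0.125, 0, 0, 0, 0, -0.075, 0, 0.125, 0, 0, 0, 0, -0.078, 0, 0.125, 0, 0, 0, 0, -0.08, 0, 0.125, 0, 0, 0, 0, -0.08, 0, 0.125, 0, 0, 0, 0]'

```text
time_s: 4.1
eef_pos: [0.5079, -0.1386, 0.1348]
eef_rot: [0.0, 0.744, 0.669, -0.0]
wrist_force: [-0.3, 0.9, -0.0]
opening: -0.0
grasp_force: 0.1
```

>>> carry_out --steps '[-0.001, 0, 0, 0, 0, 0, 0, -0.002, 0, 0, 0, 0, 0, 0, -0.003, 0, 0, 0, 0, 0, 0, -0.004, 0, 0, 0, 0, 0, 0, -0.004, 0, 0, 0, 0, 0, 0]'

```text
time_s: 4.6
eef_pos: [0.5075, -0.1422, 0.1348]
eef_rot: [-0.0, 0.744, 0.669, -0.0]
wrist_force: [1.0, 0.8, -0.0]
opening: -0.0
grasp_force: 1.1
```

Run:
```python
from h import *
import cv2
c=lambda im,x,y,w,h,k:cv2.resize(im[y:y+h,x:x+w,::-1],None,fx=k,fy=k,interpolation=cv2.INTER_CUBIC)
s=ctrl.camera("scene");t=ctrl.camera("top")
cv2.imwrite("pics/d1.png",np.vstack([c(t,225,165,110,60,7)[:300,:770],np.pad(c(s,230,150,80,80,3.75),((0,0),(0,470),(0,0)))]))
```

```text
(no output)
```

View pics/d1.png

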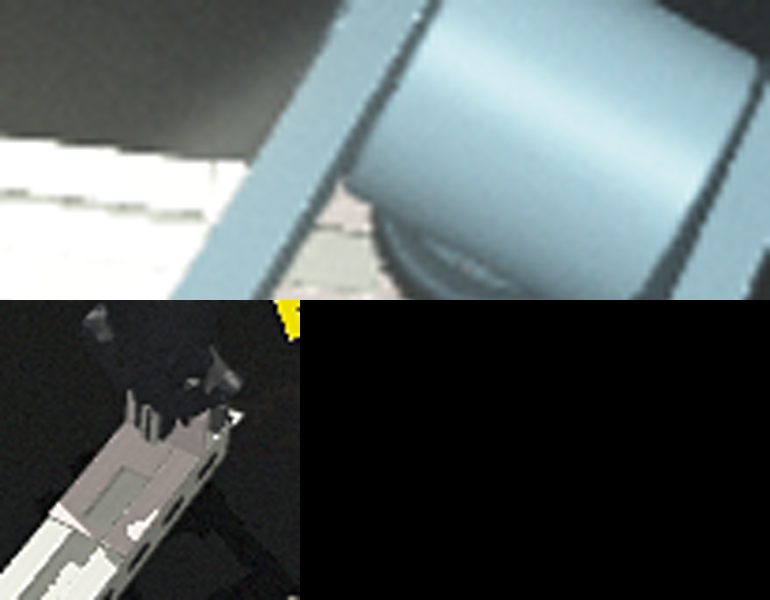

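The fingers are behind the upright. It still slides with only about 1 N, so it isn't snug yet. I'll push on in small increments until the force rises.

>>> carry_out --steps '[-0.001, 0, 0, 0, 0, 0, 0, -0.002, 0, 0, 0, 0, 0, 0, -0.002, 0, 0, 0, 0, 0, 0]'

```text
time_s: 5.0
eef_pos: [0.5075, -0.1425, 0.1348]
eef_rot: [-0.001, 0.744, 0.669, 0.001]
wrist_force: [1.4, 11.0, 2.3]
opening: 0.003
grasp_force: 5.4
```

>>> carry_out --steps '[-0.001, 0, 0, 0, 0, 0, 0, -0.002, 0, 0, 0, 0, 0, 0, -0.002, 0, 0, 0, 0, 0, 0]'

```text
time_s: 5.3
eef_pos: [0.5074, -0.1427, 0.1348]
eef_rot: [-0.002, 0.744, 0.669, 0.002]
wrist_force: [3.4, 19.1, 6.5]
opening: 0.002
grasp_force: 9.6
```

>>> carry_out --steps '[-0.001, 0, 0, 0, 0, 0, 0, -0.002, 0, 0, 0, 0, 0, 0, -0.002, 0, 0, 0, 0, 0, 0]'

```text
time_s: 5.6
eef_pos: [0.5074, -0.143, 0.1349]
eef_rot: [-0.003, 0.744, 0.669, 0.003]
wrist_force: [5.0, 27.1, 8.9]
opening: 0.001
grasp_force: 13.8
```

Contact is firm (27 N with no motion), so the spacer is clamped. I'll back off and rise.

>>> carry_out --steps '[0.006, 0, 0, 0, 0, 0, 0, 0.015, 0, 0, 0, 0, 0, 0, 0.03, 0, 0, 0, 0, 0, 0, 0.03, 0, -0.05, 0, 0, 0, 0, 0.03, 0, -0.1, 0, 0, 0, 0.5, 0.03, 0, -0.15, 0, 0, 0, 0.5, 0.03, 0, -0.15, 0, 0, 0, 0.5]'

```text
time_s: 6.3
eef_pos: [0.5135, -0.1194, 0.293]
eef_rot: [0.007, 0.744, 0.669, 0.003]
wrist_force: [0.6, -0.0, 0.4]
opening: 0.497
grasp_force: 0.0
```

Run:
```python
from h import *
YN=np.degrees(NUT[2])+90
p=W(NUT,[0,0,0]);p[2]=.26;delta(p,YN)
```

```text
t 6.3 d [0.3978 0.0672 0.0318] w [1.480e-02 2.000e-04 7.252e-01] F [ 0.6 -0.   0.4] open 0.497 q6 -0.35
```

>>> carry_out --steps '[0.398, 0.067, 0.032, 0, 0, 0.725, 0.6, 0.398, 0.067, 0.032, 0, 0, 0.725, 0.6, 0.398, 0.067, 0.032, 0, 0, 0.725, 0.6, 0.398, 0.067, 0.032, 0, 0, 0.725, 0.6, 0.398, 0.067, 0.032, 0, 0, 0.725, 0.6, 0.398, 0.067, 0.032, 0, 0, 0.725, 0.6, 0.398, 0.067, 0.032, 0, 0, 0.725, 0.6, 0.398, 0.067, 0.032, 0, 0, 0.725, 0.6, 0.398, 0.067, 0.032, 0, 0, 0.725, 0.6, 0.398, 0.067, 0.032, 0, 0, 0.725, 0.6, 0.398, 0.067, 0.032, 0, 0, 0.725, 0.6, 0.398, 0.067, 0.032, 0, 0, 0.725, 0.6]'

```text
time_s: 7.5
eef_pos: [0.6186, 0.2694, 0.2525]
eef_rot: [0.0, 0.933, 0.361, -0.0]
wrist_force: [-0.4, -0.9, -0.3]
opening: 0.599
grasp_force: 0.0
```

Run:
```python
from h import *
import cv2
YN=np.degrees(NUT[2])+90
p=W(NUT,[0,0,0]);p[2]=.0795+.054;delta(p,YN)
c=lambda im,x,y,w,h,k:cv2.resize(im[y:y+h,x:x+w,::-1],None,fx=k,fy=k,interpolation=cv2.INTER_CUBIC)
t=ctrl.camera("top")
cv2.imwrite("pics/d2.png",c(t,175,165,160,60,5))
```

```text
t 7.5 d [0.0028 0.0032 0.119 ] w [ 0.0002  0.0009 -0.0008] F [-0.4 -0.9 -0.3] open 0.599 q6 1.07
```

View pics/d2.png

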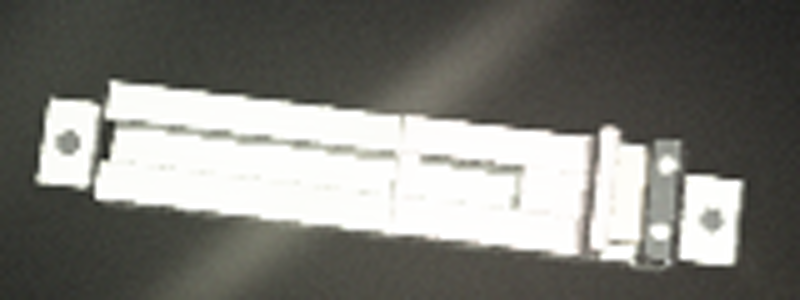

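>>> carry_out --steps '[0.003, 0.003, 0.04, 0, 0, 0, 0.6, 0.003, 0.003, 0.08, 0, 0, 0, 0.6, 0.003, 0.003, 0.115, 0, 0, 0, 0.6, 0.003, 0.003, 0.115, 0, 0, 0, 0.6, 0.003, 0.003, 0.115, 0, 0, 0, 0.4, 0.003, 0.003, 0.115, 0, 0, 0, 0.3, 0.003, 0.003, 0.115, 0, 0, 0, 0.2, 0.003, 0.003, 0.115, 0, 0, 0, 0.15, 0.003, 0.003, 0.115, 0, 0, 0, 0.1, 0.003, 0.003, 0.115, 0, 0, 0, 0.05, 0.003, 0.003, 0.115, 0, 0, 0, 0, 0.003, 0.003, 0.115, 0, 0, 0, 0, 0.003, 0.003, 0.115, 0, 0, 0, 0, 0.003, 0.003, 0.115, 0, 0, 0, 0]'

```text
time_s: 8.95
eef_pos: [0.6232, 0.2702, 0.1379]
eef_rot: [-0.0, 0.932, 0.362, 0.0]
wrist_force: [1.1, -0.7, 1.1]
opening: 0.125
grasp_force: 59.6
```

>>> carry_out --steps '[0, 0, -0.03, 0, 0, 0, 0, 0, 0, -0.06, 0, 0, 0, 0, 0, 0, -0.1, 0, 0, 0, 0, 0, 0, -0.12, 0, 0, 0, 0, 0, 0, -0.12, 0, 0, 0, 0]'

```text
time_s: 9.45
eef_pos: [0.6246, 0.2706, 0.262]
eef_rot: [0.0, 0.932, 0.362, 0.003]
wrist_force: [0.6, 1.0, -0.0]
opening: 0.133
grasp_force: 59.6
```

Run:
```python
from h import *
YC=np.degrees(CH[2])+90
p=W(CH,[45,0,0]);p[2]=.27;delta(p,YC)
```

```text
t 9.45 d [-0.325   0.1904 -0.0092] w [ 0.005  -0.0041 -0.7245] F [ 0.6  1.  -0. ] open 0.133 q6 1.07
```

>>> carry_out --steps '[-0.325, 0.19, -0.01, 0, 0, -0.7245, 0, -0.325, 0.19, -0.01, 0, 0, -0.7245, 0, -0.325, 0.19, -0.01, 0, 0, -0.7245, 0, -0.325, 0.19, -0.01, 0, 0, -0.7245, 0, -0.325, 0.19, -0.01, 0, 0, -0.7245, 0, -0.325, 0.19, -0.01, 0, 0, -0.7245, 0, -0.325, 0.19, -0.01, 0, 0, -0.7245, 0, -0.325, 0.19, -0.01, 0, 0, -0.7245, 0, -0.325, 0.19, -0.01, 0, 0, -0.7245, 0, -0.325, 0.19, -0.01, 0, 0, -0.7245, 0, -0.325, 0.19, -0.01, 0, 0, -0.7245, 0, -0.325, 0.19, -0.01, 0, 0, -0.7245, 0, -0.325, 0.19, -0.01, 0, 0, -0.7245, 0, -0.325, 0.19, -0.01, 0, 0, -0.7245, 0]'

```text
time_s: 10.85
eef_pos: [0.5113, -0.0884, 0.2678]
eef_rot: [-0.0, 0.743, 0.669, -0.0]
wrist_force: [-0.1, 0.5, -1.4]
opening: 0.128
grasp_force: 59.6
```

Run:
```python
from h import *
YC=np.degrees(CH[2])+90
p=W(CH,[45,0,0]);p[2]=.198;delta(p,YC)
```

```text
t 10.85 d [-0.0006  0.0016  0.0698] w [-0.0002 -0.0001  0.0014] F [-0.1  0.5 -1.4] open 0.128 q6 -0.3
```

>>> carry_out --steps '[-0.0005, 0.0015, 0.035, 0, 0, 0, 0, -0.0005, 0.0015, 0.06, 0, 0, 0, 0, -0.0005, 0.0015, 0.07, 0, 0, 0, 0, -0.0005, 0.0015, 0.07, 0, 0, 0, 0, -0.0005, 0.0015, 0.07, 0, 0, 0, 0]'

```text
time_s: 11.35
eef_pos: [0.5132, -0.09, 0.1988]
eef_rot: [0.001, 0.744, 0.669, 0.0]
wrist_force: [0.5, 0.6, -0.8]
opening: 0.132
grasp_force: 59.5
```

Run:
```python
from h import *
import cv2
YC=np.degrees(CH[2])+90
p=W(CH,[45,0,0]);p[2]=.198;delta(p,YC)
c=lambda im,x,y,w,h,k:cv2.resize(im[y:y+h,x:x+w,::-1],None,fx=k,fy=k,interpolation=cv2.INTER_CUBIC)
s=ctrl.camera("scene")
# predicted points of nut & window
z0=.198-.140
for l in [(24,9.5,41),(24,-9.5,41),(-24,9.5,41),(-24,-9.5,41),(-17,9,0),(-17,-9,0),(17,-9,0),(-24,-9.5,29)]:
    w=W(CH,[45+l[0],l[1],l[2]+z0*1000]);print("nut",l,((proj("scene",w)-[215,155]+.5)*8-.5).round())
for l in [(29,12.5),(29,-12.5),(-29,12.5),(-29,-12.5)]:
    print("win",l,((proj("scene",W(CH,[45+l[0],l[1],45]))-[215,155]+.5)*8-.5).round())
cv2.imwrite("pics/d3.png",c(s,215,155,75,75,8))
```

```text
t 11.35 d [ 0.0008 -0.0004  0.0008] w [0.0011 0.0003 0.0002] F [ 0.5  0.6 -0.8] open 0.132 q6 -0.3
nut (24, 9.5, 41) [386. 221.]
nut (24, -9.5, 41) [435. 244.]
nut (-24, 9.5, 41) [309. 314.]
nut (-24, -9.5, 41) [359. 339.]
nut (-17, 9, 0) [319. 378.]
nut (-17, -9, 0) [365. 401.]
nut (17, -9, 0) [417. 335.]
nut (-24, -9.5, 29) [358. 362.]
win (29, 12.5) [380. 309.]
win (29, -12.5) [442. 340.]
win (-29, 12.5) [291. 420.]
win (-29, -12.5) [353. 453.]
```

View pics/d3.png

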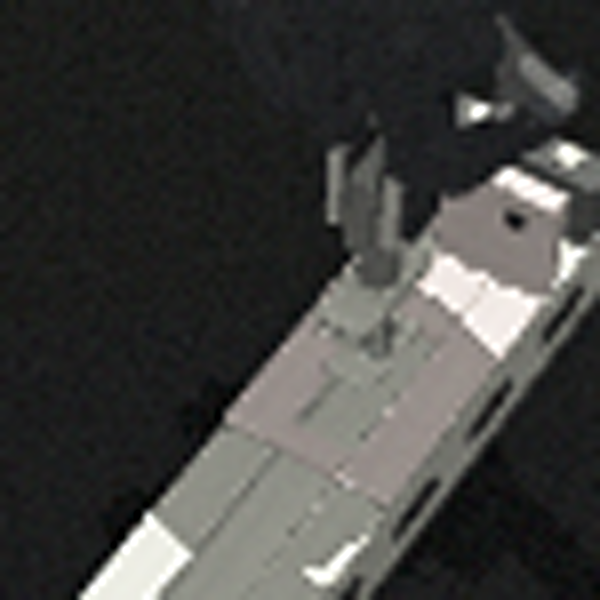

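The nut hangs lengthwise over the window: the foot's near edge is at about (330–375,380), and the window's rear-left corner at (295,420) matches the prediction. I'll lower it gently, checking forces.

>>> carry_out --steps '[0.0005, 0, 0.008, 0, 0, 0, 0, 0.0005, 0, 0.016, 0, 0, 0, 0, 0.0005, 0, 0.024, 0, 0, 0, 0, 0.0005, 0, 0.032, 0, 0, 0, 0, 0.0005, 0, 0.036, 0, 0, 0, 0, 0.0005, 0, 0.036, 0, 0, 0, 0]'

```text
time_s: 12.0
eef_pos: [0.5121, -0.0892, 0.1609]
eef_rot: [-0.001, 0.744, 0.668, -0.0]
wrist_force: [0.5, 0.3, -0.8]
opening: 0.131
grasp_force: 59.5
```

>>> carry_out --steps '[0, 0, 0.004, 0, 0, 0, 0, 0, 0, 0.008, 0, 0, 0, 0, 0, 0, 0.012, 0, 0, 0, 0, 0, 0, 0.012, 0, 0, 0, 0]'

```text
time_s: 12.4
eef_pos: [0.5123, -0.0893, 0.1492]
eef_rot: [-0.0, 0.744, 0.668, -0.0]
wrist_force: [0.1, -0.4, -0.3]
opening: 0.133
grasp_force: 59.5
```

Run:
```python
from h import *
YC=np.degrees(CH[2])+90
p=W(CH,[45,0,0]);p[2]=.128;delta(p,YC);print(ctrl.get_obs()["torque"])
```

```text
t 12.4 d [0.0002 0.0006 0.0212] w [-0.0011 -0.0003 -0.0001] F [ 0.1 -0.4 -0.3] open 0.133 q6 -0.29
[-0.0268529   0.04586497  0.00886556]
```

>>> carry_out --steps '[0, 0, 0.004, 0, 0, 0, 0, 0, 0, 0.008, 0, 0, 0, 0, 0, 0, 0.012, 0, 0, 0, 0, 0, 0, 0.012, 0, 0, 0, 0]'

```text
time_s: 12.8
eef_pos: [0.5128, -0.0895, 0.1377]
eef_rot: [0.0, 0.744, 0.668, 0.0]
wrist_force: [-1.2, -0.6, 2.3]
opening: 0.127
grasp_force: 60.0
```

>>> carry_out --steps '[0, 0, 0.003, 0, 0, 0, 0, 0, 0, 0.006, 0, 0, 0, 0, 0, 0, 0.009, 0, 0, 0, 0, 0, 0, 0.009, 0, 0, 0, 0]'

```text
time_s: 13.2
eef_pos: [0.5129, -0.0896, 0.1289]
eef_rot: [0.0, 0.744, 0.668, 0.0]
wrist_force: [-0.9, -1.3, 5.1]
opening: 0.128
grasp_force: 60.4
```

Run:
```python
from h import *
YC=np.degrees(CH[2])+90
p=W(CH,[45,0,0]);p[2]=.128;delta(p,YC);print(ctrl.get_obs()["torque"])
```

```text
t 13.2 d [ 0.0004 -0.      0.0009] w [ 0.0005  0.0002 -0.0002] F [-0.9 -1.3  5.1] open 0.128 q6 -0.29
[-0.02370532  0.00717045 -0.02401087]
```

>>> carry_out --steps '[0, 0, 0, 0, 0, 0.13, 0, 0, 0, 0, 0, 0, 0.26, 0, 0, 0, 0, 0, 0, 0.39, 0, 0, 0, 0, 0, 0, 0.52, 0, 0, 0, 0, 0, 0, 0.65, 0, 0, 0, 0, 0, 0, 0.78, 0, 0, 0, 0, 0, 0, 0.91, 0, 0, 0, 0, 0, 0, 1.04, 0, 0, 0, 0, 0, 0, 1.17, 0, 0, 0, 0, 0, 0, 1.3, 0, 0, 0, 0, 0, 0, 1.43, 0, 0, 0, 0, 0, 0, 1.5708, 0, 0, 0, 0, 0, 0, 1.5708, 0, 0, 0, 0, 0, 0, 1.5708, 0]'

```text
time_s: 14.6
eef_pos: [0.513, -0.0895, 0.1292]
eef_rot: [0.0, 0.999, -0.051, 0.0]
wrist_force: [0.7, 0.0, 4.9]
opening: 0.132
grasp_force: 60.4
```

Run:
```python
from h import *
YC=np.degrees(CH[2])+90
p=W(CH,[45,0,0]);p[2]=.136;delta(p,YC-90);print(ctrl.get_obs()["torque"])
```

```text
t 14.6 d [-0.0002 -0.0004 -0.0068] w [ 0.0002 -0.001   0.0035] F [0.7 0.  4.9] open 0.132 q6 1.27
[-0.05450897 -0.21639777 -0.06813886]
```

>>> carry_out --steps '[0, 0, -0.002, 0, 0, 0, 0, 0, 0, -0.004, 0, 0, 0, 0, 0, 0, -0.006, 0, 0, 0, 0, 0, 0, -0.006, 0, 0, 0, 0]'

```text
time_s: 15.0
eef_pos: [0.5129, -0.0895, 0.1352]
eef_rot: [0.0, 0.999, -0.053, 0.0]
wrist_force: [2.3, -0.4, 3.2]
opening: 0.128
grasp_force: 60.2
```

>>> carry_out --steps '[0, 0, -0.001, 0, 0, 0, 0, 0, 0, -0.002, 0, 0, 0, 0, 0, 0, -0.002, 0, 0, 0, 0]'

```text
time_s: 15.3
eef_pos: [0.5126, -0.0894, 0.1369]
eef_rot: [-0.0, 0.999, -0.053, -0.0]
wrist_force: [2.3, -0.7, 2.3]
opening: 0.127
grasp_force: 60.1
```

>>> carry_out --steps '[0.001, 0, 0, 0, 0, 0, 0, 0.001, 0, -0.001, 0, 0, 0, 0, 0.001, 0, -0.001, 0, 0, 0, 0]'

```text
time_s: 15.6
eef_pos: [0.5131, -0.0894, 0.1376]
eef_rot: [-0.0, 0.999, -0.053, -0.001]
wrist_force: [-1.0, -0.3, 1.4]
opening: 0.127
grasp_force: 60.0
```

>>> carry_out --steps '[0, 0, -0.001, 0, 0, 0, 0, 0, 0, -0.0015, 0, 0, 0, 0, 0, 0, -0.0015, 0, 0, 0, 0]'

```text
time_s: 15.9
eef_pos: [0.5129, -0.0893, 0.1383]
eef_rot: [-0.0, 0.999, -0.053, -0.001]
wrist_force: [1.1, -1.9, -10.4]
opening: 0.129
grasp_force: 58.4
```

The grooves have caught the lips: pulling up meets a hard stop. I'll ease off, release and retreat.

>>> carry_out --steps '[0, 0, 0.0007, 0, 0, 0, 0, 0, 0, 0.0007, 0, 0, 0, 0, 0, 0, 0.0007, 0, 0, 0, 0.2, 0, 0, 0.0007, 0, 0, 0, 0.3, 0, 0, 0.0007, 0, 0, 0, 0.4, 0, 0, 0.0007, 0, 0, 0, 0.5, 0, 0, 0.0007, 0, 0, 0, 0.5, 0, 0, 0.0007, 0, 0, 0, 0.5, 0, 0, -0.03, 0, 0, 0, 0.5, 0, 0, -0.07, 0, 0, 0, 0.5, 0, 0, -0.12, 0, 0, 0, 0.5, 0, 0, -0.17, 0, 0, 0, 0.5, -0.05, 0.05, -0.2, 0, 0, 0, 0.5, -0.1, 0.1, -0.2, 0, 0, 0, 0.5, -0.1, 0.15, -0.2, 0, 0, 0, 0.5, -0.1, 0.2, -0.2, 0, 0, 0, 0.5, -0.1, 0.25, -0.2, 0, 0, 0, 0.5, -0.1, 0.3, -0.2, 0, 0, 0, 0.5, -0.1, 0.3, -0.2, 0, 0, 0, 0.5, -0.1, 0.3, -0.2, 0, 0, 0, 0.5]'

```text
time_s: 17.9
eef_pos: [0.3809, -0.3813, 0.3391]
eef_rot: [0.001, 0.998, -0.056, -0.0]
wrist_force: [0.1, 0.6, 0.4]
opening: 0.501
grasp_force: 0.0
```

Run:
```python
from h import *
import cv2
c=lambda im,x,y,w,h,k:cv2.resize(im[y:y+h,x:x+w,::-1],None,fx=k,fy=k,interpolation=cv2.INTER_CUBIC)
t=ctrl.camera("top");s=ctrl.camera("scene")
for n,o,k in(("top",(235,165),4),("scene",(215,150),6)):
  for l in[(14,6),(14,-6),(-14,-6),(-14,6)]:
    print(n,((proj(n,W(CH,[45-l[1],l[0],96]))-o)*k+([0,0] if n=="top" else [400,0])).round())
cv2.imwrite("pics/d4.png",np.hstack([c(t,235,165,100,100,4),c(s,215,150,66.6.__int__(),66,6.0601)[:400,:400]]))
```

```text
top [130. 114.]
top [148. 116.]
top [144. 158.]
top [125. 156.]
scene [642. 236.]
scene [657. 219.]
scene [711. 246.]
scene [697. 263.]
```

View pics/d4.png

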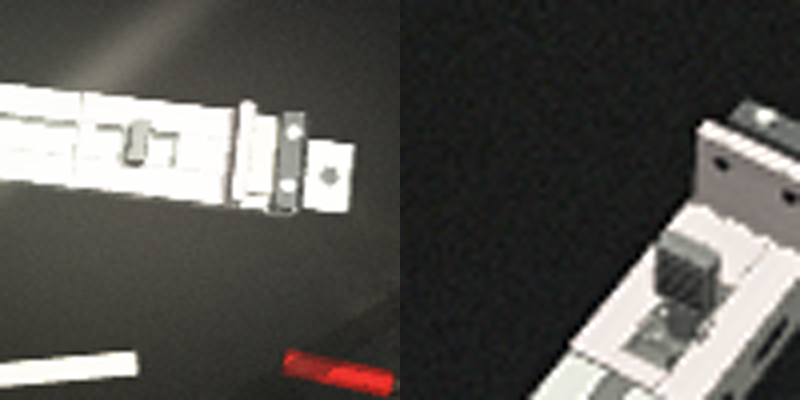

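The top view shows the tab upright and square across the window at (127–150,120–165), with the spacer flush between bracket and stop at (243–290,105–205). From the measured heights the grooves sit at about z = 33 mm. Everything is in place, so I'll hand in.

```bash
python3 -c "
from bench import ctrl
print(ctrl.hand_in())"
```

```text
the job is handed in; nothing more can be done
None
```

I handed the job in at about 18 s: the spacer is held snugly against the end stop, and the nut stands upright, bar across the channel, its grooves caught under the lips. It sits about 3 mm off the channel's centre line, and the hand-in returned no verdict.

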